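# Turn the backwards torch round on its charger and run the battery check

## Robot

A 6-joint arm with a two-finger parallel gripper is mounted at the origin on the work surface. World frame = base frame: x ahead of the robot, y to its left, z up, the work surface at z = 0. Lengths are in m, angles in rad, forces in N, time in s.
With the tool pointing down it reaches from about 0.375 to 0.9 m from the base axis. Payload 3.1 kg.
Tool frame: the origin (TCP) lies between the finger pads; the fingertips stand 22 mm ahead of it and the grasp point (between the pads) lies 3 mm ahead of it; z points along the fingers, y is the direction in which the jaws open and shut (so a half turn about z gives the same grasp; the last joint's range is limited). The gripper opens to 87 mm and grips with 3 to 60 N. Pads are 19 mm wide; open, the fingers measure 117 mm over their backs; the gripper's body (75 mm by 190 mm) begins 51 mm behind the grasp point.
Start: joints at [-1.343, 0.527, 1.433, -0, 1.181, -0.178], TCP at [0.247, -0.574, 0.245] pointing down, gripper open.
Joint ranges: [-3.08, 3.08], [-0.75, 2.2], [0.22, 2.44], [-1.43, 4.57], [0, 2.65], [-2.85, 2.85]. Speed limits (rad/s): [2.79, 2.79, 3.14, 3.14, 3.14, 3.14].

## Interface

Orientations are given as a unit quaternion [x, y, z, w].
In Python, from rig import get_obs, camera, get_calibration, hand_in, search_frame gives the robot as it stands.
- The arm moves only by the shell command python3 -m jog 'ROWS' [FORCE]. ROWS is JSON, a list of rows, each an object with "grip": the closure in counts, from 0 (fully open) to 255 (shut); "travel": the shift along the world's x, y, z in cm, a list of three; "twist": the turn about the world's z in degrees. A call has 1 to 8 rows; each row shifts and turns the commanded pose from where the row before left it; what a row does not reach is not made up. A row lasts 1/10 s, in which the tool goes at most 50 mm and 8.59 degrees, less where a joint would pass 70% of its speed; a pose out of reach is approached as far as the arm can. A call is refused whole if a number of a shift passes 5 or a number of a turn 8.59, either way. A call with a gripper value outside its range is refused whole. The fingers move at their own pace and stop on an object; FORCE is the grip in N (left out, the last holds). Time passes only in rows, so rows that do not move let the fingers close. It gives the time, the measured TCP pose, the force and the opening at its end, in the units of the state.
- get_obs(): the state, without advancing time (a new reading comes with each control period).
- camera(name): name is "side" or "top"; returns the picture (384x512x3 uint8, red, green, blue); there is no depth.
- get_calibration(name): a dict with "fx", "fy", "cx", "cy" (pixels), "R" (3x3) and "t" (3): a world point X has camera coordinates R X + t. Camera axes: x right, y down, z forward; pixel columns grow to the right and rows downward; lengths in m; the calibration is good to about 2 mm. A picture is of the moment at which its call begins. get_calibration takes no time and is no camera call.
- hand_in(): hands the job in, once; it reports no verdict.
Trained networks look in the newest picture that a camera, given by its name, has taken for a name from the list of things; names that differ only in an ending like _2 or _b are one class to them, and where a whole thing is asked for, a point or a joint stands for the part that bears it (a point fixed in the world has none). Each returns a list of dicts, best first, with "p" (0 to 1); they miss things now and then, are a little off and sometimes report something else, mostly with a low value. They report only what shows in the picture. A call takes as long as a camera call. They do not tell look-alikes from the thing itself.
- search_frame(target, camera): "at" ([x, y, z] in m, in world coordinates, good to about 4 mm: the middle of the surface that is visible of it).
The state is a dict: "time": time; "q": joint angles; "joint_velocities": joint speeds; "joint_torque": joint torques, N m; "position": TCP position; "tool_rot": TCP orientation; "ft_force": force on the tool from outside, world axes, zero at the start; "moment": the same for the moment, N m; "grip_width": finger opening in m.
Only numpy, scipy, OpenCV 4.12 (cv2) and the standard library are available. Lean on these libraries where they do the work, as an engineer would, in place of code of your own. Each camera call takes 0.05 s, during which the arm holds its last target. There are 200 camera calls.

## Task

One of the two torches on the hall charger has been pushed in backwards, with its lens end inside the sleeve. Take it out, turn it end for end and gently slide it, narrow tail first, fully home in the same sleeve; then tilt the charger's spring lever well over towards that torch's side, hold it there for a good second, and let it come back to the middle. Never tilt the lever towards the other torch, and leave the other torch and the things on the shelf where they are.

Things in the scene. Friction and masses are not known exactly. Their poses are not given: they have to be found in the camera images.
- charger: Grey twin torch charger, fixed, 300 mm wide (y), 143 mm deep (x). Origin: on the shelf surface under the lever. x points away from the sleeve mouths (roughly away from the robot), y to its left sleeve, z up. A sleeve at each side, y = +115 and -115 mm, top 66 mm high; between them a lever housing 70 x 74 mm, 44 mm high, about the origin; behind, a bar 46 mm high.
- left_mouth (a point): Mouth of the left sleeve: on the shelf surface, mid-width, at the charger's x = -20, y = +115 mm; axes as the charger's. Each sleeve runs along x, inside 60 mm wide and 60 high, walls and roof 6 mm, 90 mm deep to a rigid back wall. No floor: a torch slides on the shelf itself. Easing a torch in takes a few N; over 40 N against the charger is rough.
- right_mouth (a point): The same for the right sleeve, at the charger's x = -20, y = -115 mm.
- torch: Backwards torch, its tail sticking 80 mm out of the left or right sleeve. Loose, about 0.2 kg, 170 mm long, flat-bottomed. Origin: on its underside at mid-length; x to the lens, z up. Grey body 34 mm wide and high, x = -85 (tail) to +40; broad dark head 50 mm wide and high, x = +40 to +85. What is in a sleeve cannot be gripped: take it by the tail to come out, by the head to go in.
- torch_tail (a point): Centre of the end face of the backwards torch's tail, 17 mm above its underside, at x = -85 mm of the torch.
- other_torch: An identical torch, correctly seated tail first in the other sleeve, its broad head sticking out. Leave it. Same frame as the first torch.
- lever (a joint): Spring-centred jog lever of the charger, hinged 40 mm above the shelf at the charger's origin. 0 = upright (rest), positive tilts towards the charger's +y (left) sleeve, negative towards the right one; stops at -0.52 and +0.52 rad. Spring 0.6 N m/rad (about 4 to 5 N at the grip); returns by itself without overshoot. 0.3 rad or more counts as well over.
- lever_grip (a point): Centre of the lever's black grip, 64 mm from the hinge (104 mm above the shelf when upright). The grip is 26 mm (x) x 16 mm (y) x 44 mm tall, its top 126 mm above the shelf; a 12 mm steel stem below it.
- doorstop: Black rubber wedge, loose, 120 mm long, 42 mm wide, 30 mm high, lying in front of the charger between the two torches, about along the charger's x. Origin under its middle.
- key_a: Nickel key, loose, about 70 mm long, 4 mm thick, lying across between the doorstop and the lever housing.
- key_b: Same key, lying off at the left.
- dish: Pewter coin dish, loose, 116 mm across, 26 mm high, off at the left.
- padlock: Brass padlock lying flat, loose, 28 mm high, about 90 mm long, off at the right.
There are look-alikes about, which are no part of the job. Leave any green look-alike of the torch alone.

How it is judged:
On the way, in this order (a step that is already met when the one before it is completed fails the run):
1. the torch sits tail first in its sleeve, tail within 12 mm of the back wall (((x of torch_tail in the frame of charger above 0.058 m and y of torch_tail in the frame of charger between 0.085 and 0.145 m and angle between the x axis of torch and the x axis of charger, either way round below 0.2 rad and height (world z) of torch below 0.01 m) or (x of torch_tail in the frame of charger above 0.058 m and y of torch_tail in the frame of charger between -0.145 and -0.085 m and angle between the x axis of torch and the x axis of charger, either way round below 0.2 rad and height (world z) of torch below 0.01 m))), for 0.3 s.
2. with the torch seated, the lever is tilted at least 0.3 rad towards that torch and held 0.8 s (((x of torch_tail in the frame of charger above 0.058 m and y of torch_tail in the frame of charger between 0.085 and 0.145 m and angle between the x axis of torch and the x axis of charger, either way round below 0.2 rad and height (world z) of torch below 0.01 m and value of joint lever above 0.3 rad) or (x of torch_tail in the frame of charger above 0.058 m and y of torch_tail in the frame of charger between -0.145 and -0.085 m and angle between the x axis of torch and the x axis of charger, either way round below 0.2 rad and height (world z) of torch below 0.01 m and value of joint lever below -0.3 rad))), for 0.8 s.
At the end, for the whole second after the job is handed in: The torch lies at rest tail first in its own sleeve, tail within 12 mm of the back wall and in line within 0.2 rad; the lever is back within 0.06 rad of upright; the other torch is within 12 mm of where it was (((x of torch_tail in the frame of charger above 0.058 m and y of torch_tail in the frame of charger between 0.085 and 0.145 m and angle between the x axis of torch and the x axis of charger, either way round below 0.2 rad and height (world z) of torch below 0.01 m) or (x of torch_tail in the frame of charger above 0.058 m and y of torch_tail in the frame of charger between -0.145 and -0.085 m and angle between the x axis of torch and the x axis of charger, either way round below 0.2 rad and height (world z) of torch below 0.01 m)) and value of joint lever between -0.06 and 0.06 rad and linear speed of torch below 0.01 m/s and distance of other_torch from where it was at the start of the episode below 0.012 m); the robot touches nothing.
It fails at once if the lever is tilted over 0.25 rad towards the other torch ((y of other_torch in the frame of charger below 0 m and value of joint lever below -0.25 rad) or (y of other_torch in the frame of charger above 0 m and value of joint lever above 0.25 rad)).
It fails at once if the other torch is moved more than 15 mm (distance of other_torch from where it was at the start of the episode above 0.015 m).
It fails at once if the torch is rammed against the charger with over 40 N (contact force between torch and charger above 40 N).
It fails at once if the doorstop, a key, the dish or the padlock is moved more than 25 mm (distance of any of doorstop, key_a, key_b, dish, padlock from where it was at the start of the episode above 0.025 m).
It also fails if it takes over 72 s, if anything falls off the work surface, if the arm or the gripper's body presses on something with over 40 N, if the wrist force passes 120 N, or if a joint passes its speed limit or range.

## Working session

There is one attempt and no reset: what is moved stays moved. The work goes in short steps, Python scripts to look and compute and a shell command to move; the robot and the scene stay as the last step left them, time stands still between calls to the robot, and variables do not carry over. Pictures are saved under pics/ and viewed, about 8 in all and at most 12, crops included, and the job is handed in when it is done.

```bash
mkdir -p pics; cat > h.py <<'E'
import numpy as np,cv2
from rig import *
def proj(n,P):
    c=get_calibration(n);X=np.array(c['R'])@np.array(P).T+np.array(c['t'])[:,None]
    return np.c_[c['fx']*X[0]/X[2]+c['cx'],c['fy']*X[1]/X[2]+c['cy']]
def unproj(n,uv,z):
    c=get_calibration(n);R=np.array(c['R']);t=np.array(c['t'])
    o=-R.T@t;d=R.T@np.array([(uv[0]-c['cx'])/c['fx'],(uv[1]-c['cy'])/c['fy'],1])
    return o+d*(z-o[2])/d[2]
def snap(n,f,box=None,s=1.5):
    im=camera(n)
    if box: im=im[box[1]:box[3],box[0]:box[2]]
    cv2.imwrite('pics/'+f,cv2.resize(im,None,fx=s,fy=s,interpolation=cv2.INTER_CUBIC)[:,:,::-1])
E
python3 - <<'E'
from h import *
for n in ('top','side'):
    snap(n,n+'0.png')
    for t in ['charger','torch','torch_tail','other_torch','lever','lever_grip','doorstop','key_a','dish','padlock']:
        print(n,t,[(np.round(r['at'],3).tolist(),round(r['p'],2)) for r in search_frame(t,n)[:4]])
    c=get_calibration(n);print(-np.array(c['R']).T@np.array(c['t']))
print(get_obs())
E
```

```text
top charger [([0.69, -0.058, 0.046], 0.76), ([0.477, -0.044, 0.017], 0.38), ([0.492, -0.398, 0.027], 0.38)]
top torch [([0.342, -0.213, 0.032], 0.96), ([0.433, 0.321, 0.036], 0.94), ([0.69, 0.26, 0.039], 0.83), ([0.6, 0.066, 0.035], 0.75)]
top torch_tail [([0.338, -0.213, 0.036], 0.75), ([0.436, 0.327, 0.031], 0.68), ([0.692, 0.258, 0.032], 0.56), ([0.6, 0.071, 0.036], 0.52)]
top other_torch [([0.561, -0.156, 0.045], 0.68)]
top lever [([0.64, -0.055, 0.128], 0.49)]
top lever_grip [([0.477, -0.041, 0.018], 0.26)]
top doorstop [([0.476, -0.041, 0.016], 0.58)]
top key_a [([0.478, -0.041, 0.018], 0.63), ([0.574, -0.065, 0.002], 0.59), ([0.444, 0.454, 0.001], 0.51)]
top dish [([0.598, 0.475, 0.016], 0.64)]
top padlock [([0.495, -0.398, 0.028], 0.88)]
[0.37011958 0.02302394 1.73843075]
side charger [([0.683, -0.038, 0.044], 0.8)]
side torch [([0.691, 0.274, 0.033], 0.85), ([0.601, 0.085, 0.033], 0.75), ([0.334, -0.198, 0.028], 0.61), ([0.438, 0.343, 0.034], 0.55)]
side torch_tail [([0.603, 0.078, 0.033], 0.78), ([0.692, 0.271, 0.032], 0.78)]
side other_torch [([0.56, -0.146, 0.027], 0.62),
[... 382 characters left out ...]
92 1.00105164]
{'time': 1.1, 'q': array([-1.34349813e+00,  5.27493435e-01,  1.43272401e+00, -4.38927014e-05,
        1.18137913e+00, -1.78475738e-01]), 'joint_velocities': array([-0.00085311,  0.00101892,  0.00222122,  0.00141804, -0.00036666,
        0.00163096]), 'joint_torque': array([ 1.92494724e-05, -4.40030873e+01, -1.76989192e+01,  6.33782661e-02,
        5.03676489e-02,  9.92126274e-07]), 'position': array([ 0.24672933, -0.57420428,  0.24454478]), 'tool_rot': array([ 9.79487263e-01,  2.01506081e-01, -2.03450726e-05, -1.46624959e-06]), 'ft_force': array([-0.39545999, -0.44922448,  0.38605082]), 'moment': array([-0.00686929,  0.09039032, -0.01789218]), 'grip_width': 0.0868730189167206}
```

View pics/top0.png

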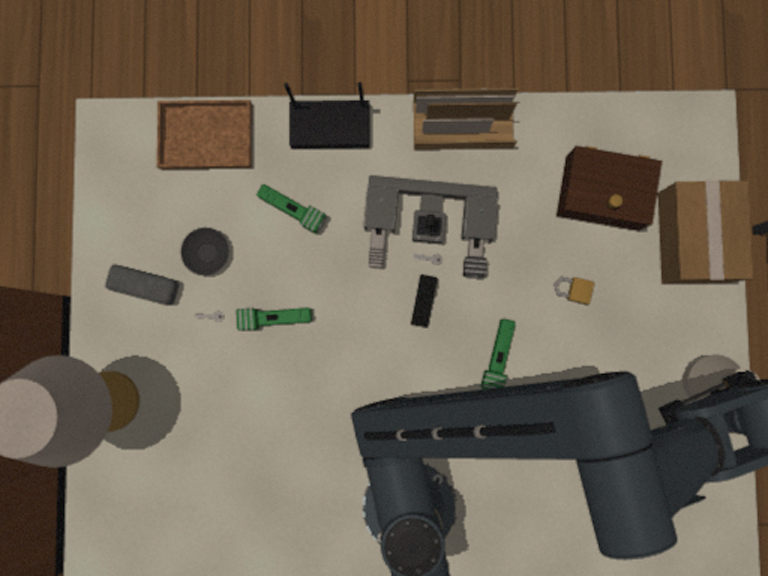

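View pics/side0.png

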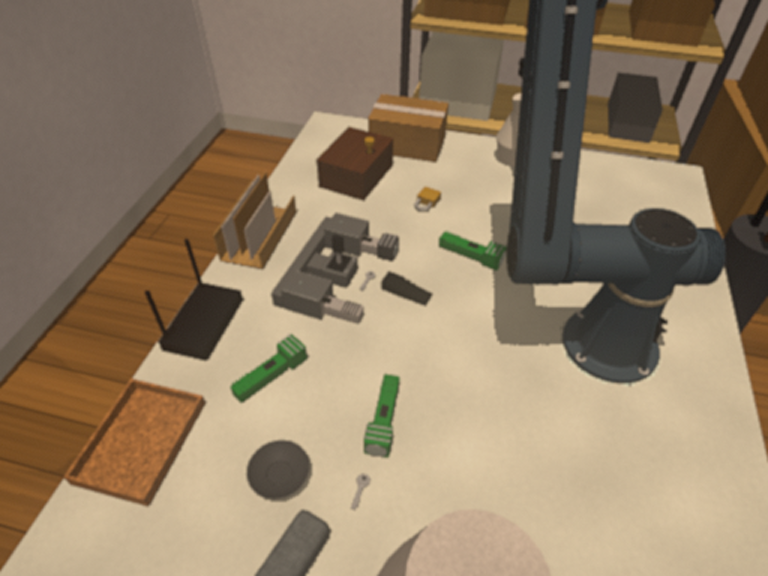

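```bash
cat > ov.py <<'E'
from h import *
def W(p,ch):
    x,y,a=ch;p=np.array(p,float);c,s=np.cos(a),np.sin(a)
    return np.c_[x+c*p[:,0]-s*p[:,1],y+s*p[:,0]+c*p[:,1],p[:,2]]
if __name__=='__main__':
    from scipy.optimize import least_squares
    im=camera('top')
    ch=(0.642,-0.054,-0.086)
    L=[]
    for s in(1,-1):
        L.append([(-20,s*115-36,66),(-20,s*115+36,66),(76,s*115+36,66),(76,s*115-36,66)])
        L.append([(-100,s*115-17,34),(-100,s*115+17,34),(-20,s*115+17,34),(-20,s*115-17,34)])
    L.append([(-13,-8,126),(-13,8,126),(13,8,126),(13,-8,126)])
    x0,y0,x1,y1=225,105,355,205;k=6
    big=cv2.resize(im[y0:y1,x0:x1],None,fx=k,fy=k,interpolation=cv2.INTER_CUBIC)[:,:,::-1].copy()
    for l in L:
        uv=(proj('top',W(np.array(l)/1000,ch))-[x0,y0]+.5)*k
        cv2.polylines(big,[uv.astype(int)],True,(0,0,255),1)
    cv2.imwrite('pics/ov.png',big)
E
python3 ov.py
```

```text
(no output)
```

View pics/ov.png

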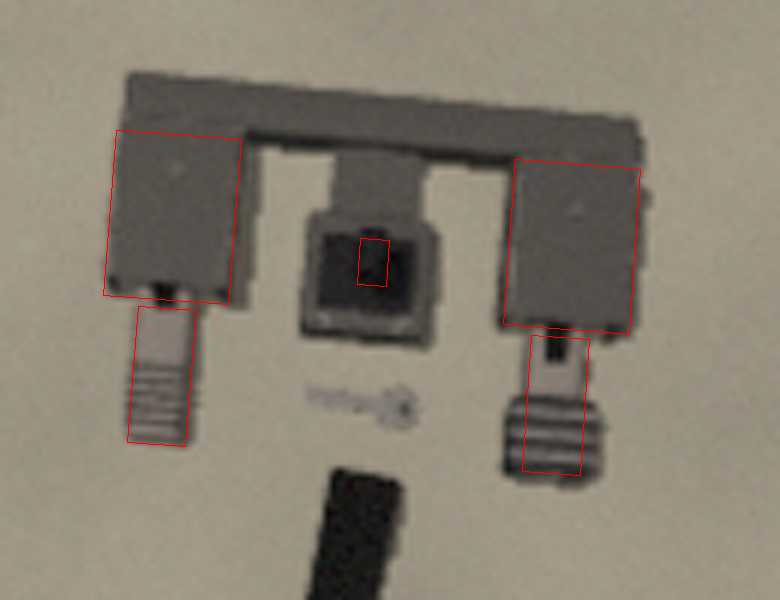

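```bash
python3 -m jog '[{"grip":0,"travel":[2,4,0],"twist":-3.5},{"grip":0,"travel":[2,4,0],"twist":-3.5},{"grip":0,"travel":[2,4,0],"twist":-3.5},{"grip":0,"travel":[2,4,0],"twist":-3.5},{"grip":0,"travel":[2,4,0],"twist":-3.5},{"grip":0,"travel":[2,4,0],"twist":-3.5},{"grip":0,"travel":[2,4,0],"twist":-3.5},{"grip":0,"travel":[2,4,0],"twist":-3.5}]' 35
python3 -m jog '[{"grip":0,"travel":[2,4,0],"twist":0},{"grip":0,"travel":[2,4,0],"twist":0},{"grip":0,"travel":[2,4,0],"twist":0},{"grip":0,"travel":[2,4,0],"twist":0},{"grip":0,"travel":[2,4,0],"twist":0},{"grip":0,"travel":[2,4,0],"twist":0},{"grip":0,"travel":[2,4,0],"twist":0},{"grip":0,"travel":[2.1,4,0],"twist":0}]'
python3 -m jog '[{"grip":0,"travel":[0,0,0],"twist":0},{"grip":0,"travel":[0,0,0],"twist":0}]'
```

```text
time: 1.95
position: [0.4074, -0.2527, 0.2448]
tool_rot: [0.999, -0.043, 0.0, 0.0]
ft_force: [0.5, -0.5, 0.3]
grip_width: 0.0872
time: 2.75
position: [0.5683, 0.0677, 0.2447]
tool_rot: [0.999, -0.041, 0.0, 0.0]
ft_force: [0.7, -0.6, 0.0]
grip_width: 0.0869
time: 2.95
position: [0.5677, 0.0667, 0.2443]
tool_rot: [0.999, -0.04, -0.0, 0.0]
ft_force: [0.5, -0.2, -0.1]
grip_width: 0.087
```

```bash
python3 -m jog '[{"grip":0,"travel":[0,0,-4.5],"twist":0},{"grip":0,"travel":[0,0,-4.5],"twist":0},{"grip":0,"travel":[0,0,-4.5],"twist":0},{"grip":0,"travel":[0,0,-4],"twist":0},{"grip":0,"travel":[0,0,-2.5],"twist":0},{"grip":0,"travel":[0,0,-1.7],"twist":0},{"grip":0,"travel":[0,0,0],"twist":0},{"grip":0,"travel":[0,0,0],"twist":0}]'
python3 -m jog '[{"grip":255,"travel":[0,0,0],"twist":0},{"grip":255,"travel":[0,0,0],"twist":0},{"grip":255,"travel":[0,0,0],"twist":0},{"grip":255,"travel":[0,0,0],"twist":0},{"grip":255,"travel":[0,0,0],"twist":0},{"grip":255,"travel":[0,0,0],"twist":0},{"grip":255,"travel":[0,0,0],"twist":0},{"grip":255,"travel":[0,0,0],"twist":0}]' 35
```

```text
time: 3.75
position: [0.5676, 0.0646, 0.0278]
tool_rot: [0.999, -0.042, -0.0, 0.0]
ft_force: [-0.5, -0.7, 0.1]
grip_width: 0.0872
time: 4.55
position: [0.5677, 0.0659, 0.0275]
tool_rot: [0.999, -0.041, -0.0, -0.0]
ft_force: [-0.7, -0.1, 1.3]
grip_width: 0.0339
```

```bash
python3 -m jog '[{"grip":255,"travel":[-0.8,0.07,0],"twist":0},{"grip":255,"travel":[-1.2,0.1,0],"twist":0},{"grip":255,"travel":[-1.5,0.13,0],"twist":0},{"grip":255,"travel":[-1.5,0.13,0],"twist":0}]'
python3 -m jog '[{"grip":255,"travel":[-1.5,0.13,0],"twist":0},{"grip":255,"travel":[-1.5,0.13,0],"twist":0},{"grip":255,"travel":[-1.5,0.13,0],"twist":0},{"grip":255,"travel":[-1.2,0.1,0],"twist":0},{"grip":255,"travel":[0,0,0],"twist":0}]'
```

```text
time: 4.95
position: [0.5171, 0.0701, 0.0275]
tool_rot: [0.999, -0.041, 0.0, 0.0]
ft_force: [0.5, 0.8, -0.8]
grip_width: 0.0335
time: 5.45
position: [0.4578, 0.0753, 0.0276]
tool_rot: [0.999, -0.041, -0.002, -0.0]
ft_force: [-0.5, -0.3, 0.8]
grip_width: 0.0338
```

```bash
python3 -m jog '[{"grip":255,"travel":[-0.5,0,1],"twist":0},{"grip":255,"travel":[-0.5,0,1.5],"twist":0},{"grip":255,"travel":[0,0,1.5],"twist":0},{"grip":255,"travel":[0,0,1.5],"twist":4},{"grip":255,"travel":[0,0,0.5],"twist":8},{"grip":255,"travel":[0,0,0],"twist":8},{"grip":255,"travel":[0,0,0],"twist":8},{"grip":255,"travel":[0,0,0],"twist":8}]' 50
python3 -m jog '[{"grip":255,"travel":[0,0,0],"twist":8},{"grip":255,"travel":[0,0,0],"twist":8},{"grip":255,"travel":[0,0,0],"twist":8},{"grip":255,"travel":[0,0,0],"twist":8},{"grip":255,"travel":[0,0,0],"twist":8},{"grip":255,"travel":[0,0,0],"twist":8},{"grip":255,"travel":[0,0,0],"twist":8},{"grip":255,"travel":[0,0,0],"twist":8}]'
python3 -m jog '[{"grip":255,"travel":[0,0,0],"twist":8},{"grip":255,"travel":[0,0,0],"twist":8},{"grip":255,"travel":[0,0,0],"twist":8},{"grip":255,"travel":[0,0,0],"twist":8},{"grip":255,"travel":[0,0,0],"twist":8},{"grip":255,"travel":[0,0,0],"twist":8},{"grip":255,"travel":[0,0,0],"twist":8},{"grip":255,"travel":[0,0,0],"twist":8}]'
python3 -m jog '[{"grip":255,"travel":[0,0,0],"twist":8},{"grip":255,"travel":[0,0,0],"twist":8},{"grip":255,"travel":[0,0,0],"twist":0},{"grip":255,"travel":[0,0,0],"twist":0}]'
python3 -c "
from h import *
snap('side','s1.png',(120,100,420,330),2.5)"
```

```text
time: 6.25
position: [0.4514, 0.0748, 0.0883]
tool_rot: [0.962, 0.272, 0.001, 0.0]
ft_force: [0.1, -0.2, -1.7]
grip_width: 0.0338
time: 7.05
position: [0.4515, 0.0748, 0.0881]
tool_rot: [0.672, 0.741, 0.0, 0.001]
ft_force: [0.7, 0.2, -2.2]
grip_width: 0.0336
time: 7.85
position: [0.4517, 0.0748, 0.0882]
tool_rot: [0.177, 0.984, 0.0, 0.001]
ft_force: [1.0, 0.2, -2.8]
grip_width: 0.0333
time: 8.25
position: [0.4514, 0.0749, 0.088]
tool_rot: [0.043, 0.999, -0.0, 0.001]
ft_force: [0.8, 0.7, -1.7]
grip_width: 0.0334
```

View pics/s1.png

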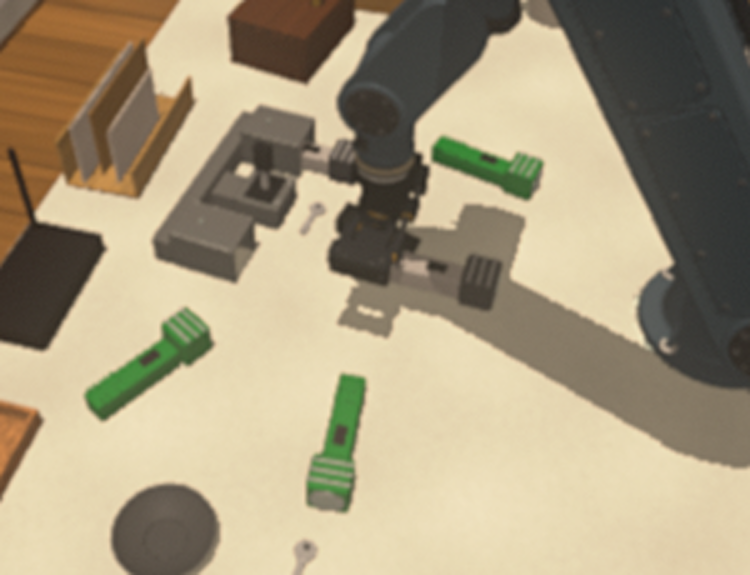

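```bash
python3 -m jog '[{"grip":255,"travel":[2,-0.1,0],"twist":0},{"grip":255,"travel":[3,-0.2,0],"twist":0},{"grip":255,"travel":[3,-0.2,-1],"twist":0},{"grip":255,"travel":[3,-0.2,-2],"twist":0},{"grip":255,"travel":[1.5,-0.1,-1.5],"twist":0},{"grip":255,"travel":[0,0,-1.2],"twist":0},{"grip":255,"travel":[0,0,0],"twist":0},{"grip":255,"travel":[0,0,-0.2],"twist":0}]'
python3 -m jog '[{"grip":255,"travel":[0,0,0],"twist":0},{"grip":0,"travel":[0,0,0],"twist":0},{"grip":0,"travel":[0,0,0],"twist":0},{"grip":0,"travel":[0,0,0],"twist":0},{"grip":0,"travel":[0,0,0],"twist":0},{"grip":0,"travel":[0,0,0],"twist":0}]'
```

```text
time: 9.1
position: [0.5738, 0.0673, 0.0284]
tool_rot: [0.042, 0.999, 0.0, -0.001]
ft_force: [0.5, 0.1, -1.4]
grip_width: 0.0336
time: 9.7
position: [0.5758, 0.067, 0.0288]
tool_rot: [0.041, 0.999, -0.0, 0.0]
ft_force: [0.1, 0.2, -1.4]
grip_width: 0.0657
```

```bash
python3 -m jog '[{"grip":0,"travel":[0,0,1],"twist":0},{"grip":0,"travel":[0,0,3],"twist":0},{"grip":0,"travel":[0,0,3],"twist":0},{"grip":0,"travel":[-2.5,0.2,0],"twist":0},{"grip":0,"travel":[-4,0.4,0],"twist":0},{"grip":0,"travel":[-4,0.3,0],"twist":0},{"grip":0,"travel":[-2.7,0.2,0],"twist":0},{"grip":0,"travel":[0,0,0],"twist":0}]'
python3 -c "
from h import *
snap('top','t2.png',(225,105,355,235),6)"
```

```text
time: 10.5
position: [0.4379, 0.0787, 0.0989]
tool_rot: [0.041, 0.999, 0.0, -0.004]
ft_force: [-0.3, -0.4, -0.4]
grip_width: 0.087
```

View pics/t2.png

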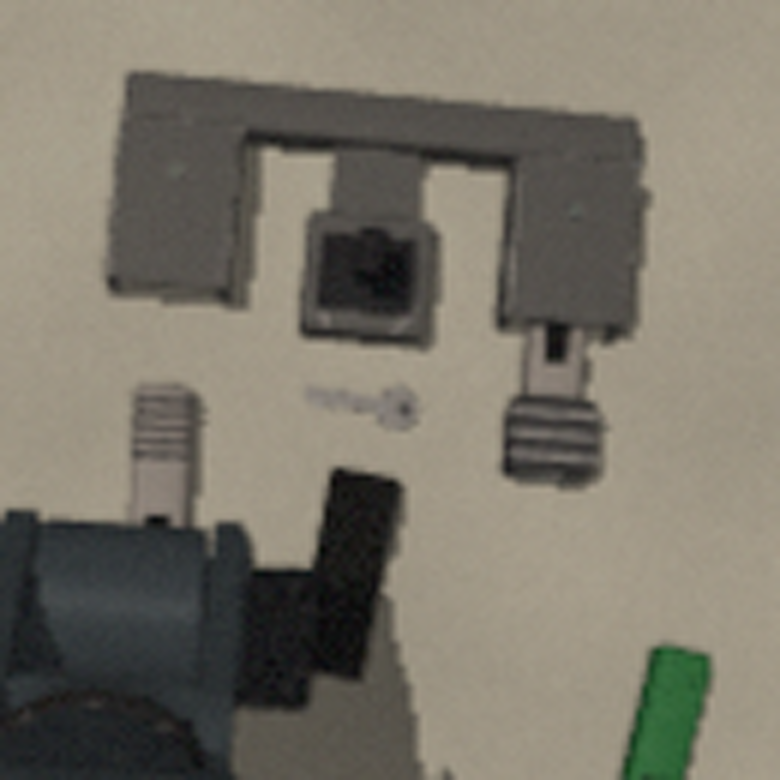

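```bash
python3 -m jog '[{"grip":0,"travel":[0.3,0,-2.5],"twist":0},{"grip":0,"travel":[0.2,0,-2.7],"twist":0},{"grip":0,"travel":[0,0,-1.5],"twist":0},{"grip":0,"travel":[0,0,0],"twist":0},{"grip":255,"travel":[0,0,0],"twist":0},{"grip":255,"travel":[0,0,0],"twist":0},{"grip":255,"travel":[0,0,0],"twist":0},{"grip":255,"travel":[0,0,0],"twist":0}]' 15
python3 -m jog '[{"grip":255,"travel":[0,0,0],"twist":0},{"grip":255,"travel":[0,0,0],"twist":0},{"grip":255,"travel":[0.5,-0.04,0],"twist":0},{"grip":255,"travel":[1,-0.09,0],"twist":0},{"grip":255,"travel":[1,-0.09,0],"twist":0},{"grip":255,"travel":[1,-0.09,0],"twist":0},{"grip":255,"travel":[1,-0.09,0],"twist":0},{"grip":255,"travel":[0.5,-0.04,0],"twist":0}]'
python3 -c "
from h import *
snap('top','t3.png',(225,105,355,205),6)"
```

```text
time: 11.35
position: [0.4493, 0.078, 0.0323]
tool_rot: [0.041, 0.999, -0.0, 0.001]
ft_force: [-0.4, -0.2, 0.3]
grip_width: 0.063
time: 12.15
position: [0.497, 0.0738, 0.0318]
tool_rot: [0.041, 0.999, 0.0, -0.002]
ft_force: [-5.8, 0.5, 8.3]
grip_width: 0.0498
```

View pics/t3.png

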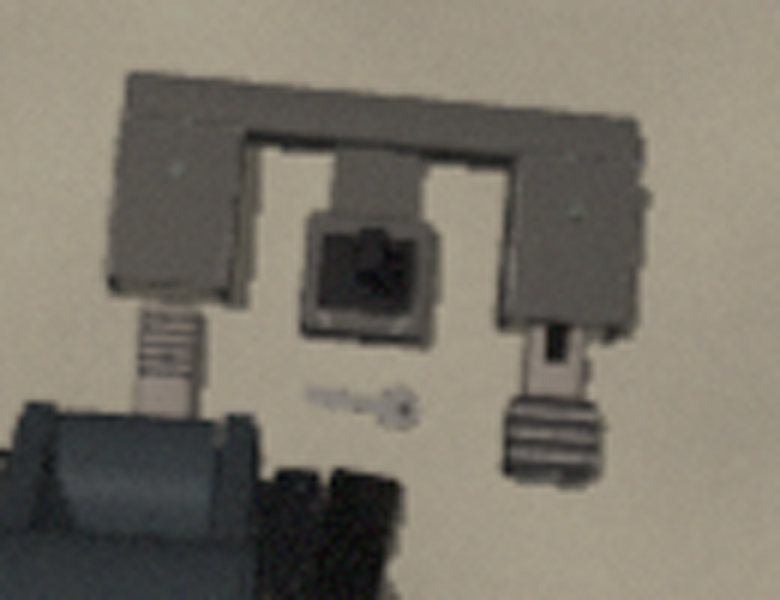

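```bash
python3 -m jog '[{"grip":255,"travel":[0.5,-0.04,0.1],"twist":0},{"grip":255,"travel":[1,-0.09,0],"twist":0},{"grip":255,"travel":[1,-0.09,0],"twist":0},{"grip":255,"travel":[1,-0.08,0],"twist":0}]'
python3 -m jog '[{"grip":255,"travel":[1,-0.09,0],"twist":0},{"grip":255,"travel":[1,-0.09,0],"twist":0},{"grip":255,"travel":[1,-0.08,0],"twist":0},{"grip":255,"travel":[0.5,-0.04,0],"twist":0}]'
python3 -c "
from h import *
print([r for r in search_frame('torch','top')])
snap('top','t4.png',(225,105,355,205),6)"
```

```text
time: 12.6
position: [0.5353, 0.0704, 0.0324]
tool_rot: [0.042, 0.999, -0.0, 0.001]
ft_force: [1.0, -0.5, -1.6]
grip_width: 0.0502
time: 13.0
position: [0.5704, 0.0674, 0.0326]
tool_rot: [0.042, 0.999, -0.0, 0.001]
ft_force: [-0.4, 0.3, -2.2]
grip_width: 0.0502
[{'at': [0.6918, 0.2597, 0.037], 'p': 0.69}, {'at': [0.336, -0.2112, 0.0346], 'p': 0.61}, {'at': [0.5963, 0.058, 0.0364], 'p': 0.54}]
```

View pics/t4.png

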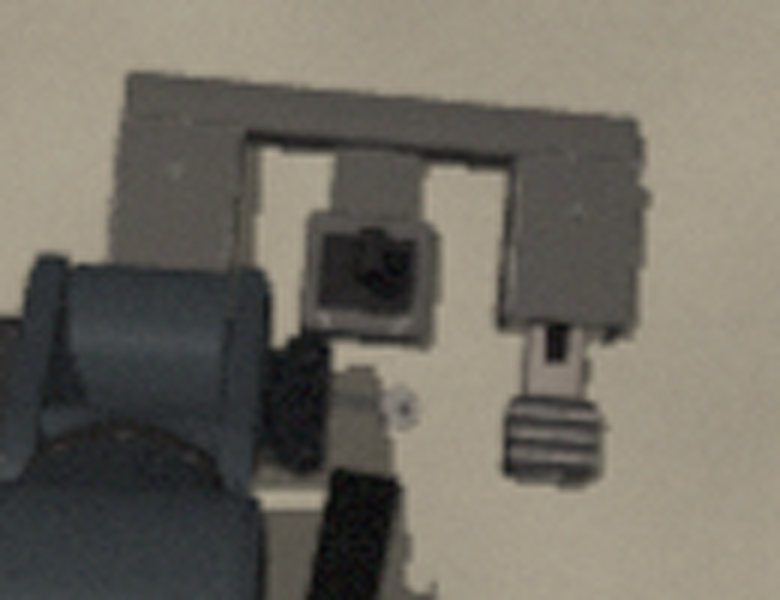

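```bash
python3 -m jog '[{"grip":255,"travel":[0.4,-0.03,0],"twist":0},{"grip":255,"travel":[0.3,-0.03,0],"twist":0},{"grip":255,"travel":[0,0,0],"twist":0}]'
python3 -m jog '[{"grip":255,"travel":[0.3,-0.03,0],"twist":0},{"grip":255,"travel":[0.2,-0.02,0],"twist":0},{"grip":255,"travel":[0,0,0],"twist":0}]'
```

```text
time: 13.4
position: [0.5762, 0.0669, 0.0326]
tool_rot: [0.041, 0.999, -0.0, 0.0]
ft_force: [0.5, -0.2, -1.4]
grip_width: 0.0498
time: 13.7
position: [0.5812, 0.0664, 0.0326]
tool_rot: [0.041, 0.999, -0.0, 0.0]
ft_force: [-0.3, 0.5, -1.7]
grip_width: 0.0498
```

```bash
for i in 1 2; do :; done; python3 -m jog '[{"grip":255,"travel":[0.2,-0.02,0],"twist":0},{"grip":255,"travel":[0.2,-0.02,0],"twist":0},{"grip":255,"travel":[0,0,0],"twist":0}]'
python3 -m jog '[{"grip":255,"travel":[0.2,-0.02,0],"twist":0},{"grip":255,"travel":[0,0,0],"twist":0}]'
```

```text
time: 14.0
position: [0.5852, 0.066, 0.0326]
tool_rot: [0.041, 0.999, -0.0, 0.0]
ft_force: [0.5, 0.2, -1.3]
grip_width: 0.0498
time: 14.2
position: [0.5871, 0.0658, 0.0326]
tool_rot: [0.041, 0.999, -0.0, 0.0]
ft_force: [0.9, 0.3, -2.1]
grip_width: 0.0501
```

```bash
python3 -m jog '[{"grip":255,"travel":[0.2,-0.02,0],"twist":0},{"grip":255,"travel":[0,0,0],"twist":0}]'
python3 -m jog '[{"grip":255,"travel":[0.2,-0.02,0],"twist":0},{"grip":255,"travel":[0,0,0],"twist":0}]'
python3 -c "
from h import *
snap('side','s5.png',(180,120,300,220),6)"
```

```text
time: 14.4
position: [0.5892, 0.0656, 0.0326]
tool_rot: [0.041, 0.999, -0.0, 0.0]
ft_force: [0.4, -0.6, -1.5]
grip_width: 0.0499
time: 14.6
position: [0.5908, 0.0655, 0.0325]
tool_rot: [0.041, 0.999, -0.0, -0.0]
ft_force: [-1.1, 0.2, -1.4]
grip_width: 0.05
```

View pics/s5.png

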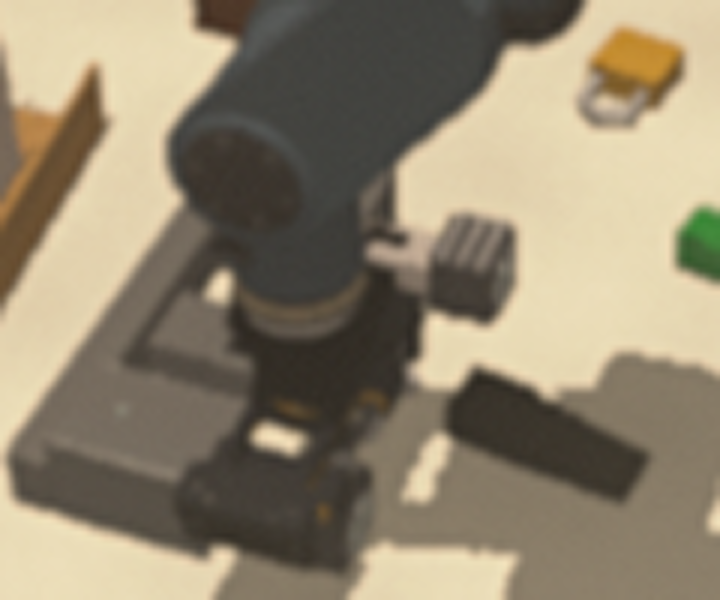

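```bash
python3 -m jog '[{"grip":255,"travel":[0.2,-0.02,0],"twist":0},{"grip":255,"travel":[0,0,0],"twist":0}]'
python3 -m jog '[{"grip":255,"travel":[0.2,-0.02,0],"twist":0},{"grip":255,"travel":[0,0,0],"twist":0}]'
```

```text
time: 14.85
position: [0.5911, 0.0655, 0.0322]
tool_rot: [0.041, 0.999, 0.0, -0.002]
ft_force: [-2.5, 1.2, -2.0]
grip_width: 0.05
time: 15.05
position: [0.5912, 0.0656, 0.0319]
tool_rot: [0.041, 0.999, 0.0, -0.004]
ft_force: [-7.8, 0.5, 1.2]
grip_width: 0.0502
```

```bash
python3 -m jog '[{"grip":255,"travel":[-0.2,0.02,-0.1],"twist":0},{"grip":0,"travel":[-0.1,0,0],"twist":0},{"grip":0,"travel":[0,0,0],"twist":0},{"grip":0,"travel":[0,0,0],"twist":0},{"grip":0,"travel":[0,0,0],"twist":0},{"grip":0,"travel":[0,0,1],"twist":0},{"grip":0,"travel":[0,0,3],"twist":0},{"grip":0,"travel":[0,0,4],"twist":0}]'
python3 -m jog '[{"grip":0,"travel":[-4,0,3],"twist":0},{"grip":0,"travel":[-4,0,2],"twist":0},{"grip":0,"travel":[-4,0,0],"twist":0},{"grip":0,"travel":[-4,0,0],"twist":0},{"grip":0,"travel":[0,0,0],"twist":0}]'
cat > ov2.py <<'E'
from ov import *
im=camera('top');ch=(0.642,-0.054,-0.086);L=[]
for s in (1,-1):
    L.append([(-100,s*115-25,50),(-100,s*115+25,50),(-55,s*115+25,50),(-55,s*115-25,50)])
x0,y0,x1,y1=225,105,355,205;k=6
big=cv2.resize(im[y0:y1,x0:x1],None,fx=k,fy=k,interpolation=cv2.INTER_CUBIC)[:,:,::-1].copy()
for l in L:
    uv=(proj('top',W(np.array(l)/1000,ch))-[x0,y0]+.5)*k
    cv2.polylines(big,[uv.astype(int)],True,(0,0,255),1)
cv2.imwrite('pics/ov2.png',big)
E
python3 ov2.py
```

```text
time: 15.85
position: [0.5905, 0.0653, 0.1112]
tool_rot: [0.042, 0.999, 0.0, -0.002]
ft_force: [0.5, 0.2, -0.5]
grip_width: 0.0861
time: 16.35
position: [0.4237, 0.0662, 0.1618]
tool_rot: [0.041, 0.999, 0.0, -0.005]
ft_force: [-0.5, 1.5, 0.7]
grip_width: 0.0872
```

View pics/ov2.png

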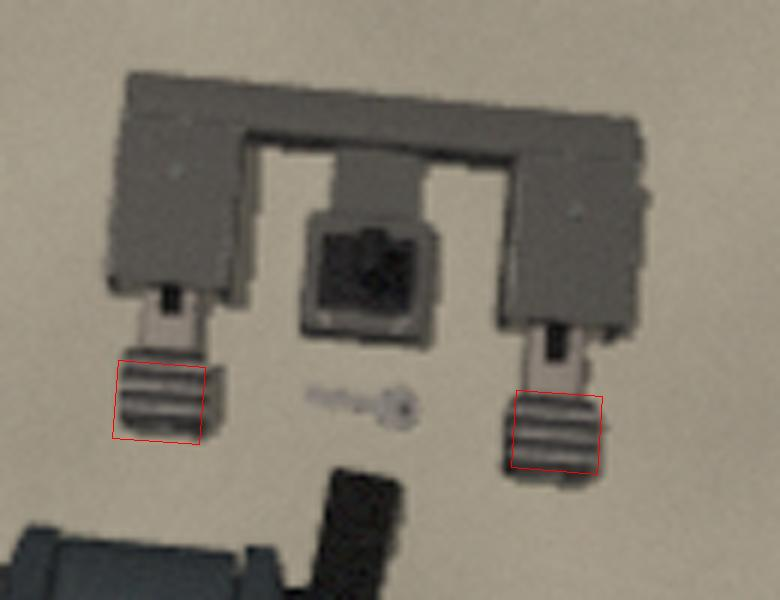

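```bash
python3 -m jog '[{"grip":0,"travel":[2,-1.5,2],"twist":0},{"grip":0,"travel":[4,-2.5,0],"twist":0},{"grip":0,"travel":[4,-2.5,0],"twist":0},{"grip":0,"travel":[4,-2.5,0],"twist":0},{"grip":0,"travel":[4,-2,0],"twist":0},{"grip":0,"travel":[3.8,-1,0],"twist":0},{"grip":0,"travel":[0,0,0],"twist":0},{"grip":0,"travel":[0,0,0],"twist":0}]'
python3 -m jog '[{"grip":0,"travel":[0,0,-2],"twist":0},{"grip":0,"travel":[0,0,-2.5],"twist":0},{"grip":0,"travel":[0,0,-2.5],"twist":0},{"grip":0,"travel":[0,0,0],"twist":0}]'
python3 -c "
from h import *
snap('side','s6.png',(180,120,300,220),6)"
```

```text
time: 17.2
position: [0.651, -0.0553, 0.1813]
tool_rot: [0.042, 0.999, -0.0, 0.0]
ft_force: [0.1, 0.3, -0.8]
grip_width: 0.0868
time: 17.6
position: [0.646, -0.0533, 0.1083]
tool_rot: [0.041, 0.999, 0.001, -0.004]
ft_force: [-1.8, -0.2, -0.7]
grip_width: 0.087
```

View pics/s6.png

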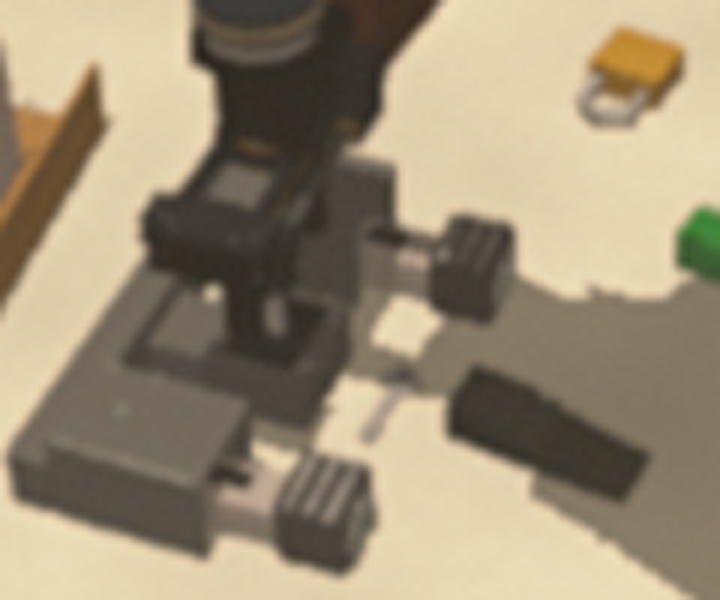

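```bash
python3 -m jog '[{"grip":0,"travel":[0.1,1,0.2],"twist":0},{"grip":0,"travel":[0.1,1,0],"twist":0},{"grip":0,"travel":[0.1,1,0],"twist":0},{"grip":0,"travel":[0,0.5,0],"twist":0},{"grip":0,"travel":[0,0,0],"twist":0}]'
python3 -m jog '[{"grip":0,"travel":[0.1,1,0],"twist":0},{"grip":0,"travel":[0,0,0],"twist":0}]'
python3 -m jog '[{"grip":0,"travel":[0.1,0.7,0],"twist":0},{"grip":0,"travel":[0,0.4,0],"twist":0},{"grip":0,"travel":[0,0,0],"twist":0}]'
```

```text
time: 18.15
position: [0.6528, -0.0183, 0.1141]
tool_rot: [0.041, 0.999, -0.0, 0.0]
ft_force: [0.2, 0.4, -0.6]
grip_width: 0.087
time: 18.35
position: [0.6541, -0.0092, 0.1139]
tool_rot: [0.041, 0.999, -0.0, 0.0]
ft_force: [0.0, -2.2, 2.0]
grip_width: 0.087
time: 18.65
position: [0.655, 0.0012, 0.1133]
tool_rot: [0.041, 0.999, -0.0, 0.0]
ft_force: [0.7, -4.1, -1.1]
grip_width: 0.087
```

```bash
python3 -m jog '[{"grip":0,"travel":[0,0.3,0],"twist":0},{"grip":0,"travel":[0,0,0],"twist":0},{"grip":0,"travel":[0,0,0],"twist":0},{"grip":0,"travel":[0,0,0],"twist":0}]'
python3 -c "
from h import *
snap('side','s7.png',(180,120,300,220),6)"
```

```text
time: 19.05
position: [0.6549, 0.0039, 0.1135]
tool_rot: [0.042, 0.999, -0.0, 0.0]
ft_force: [0.8, -4.2, -1.0]
grip_width: 0.0869
```

View pics/s7.png

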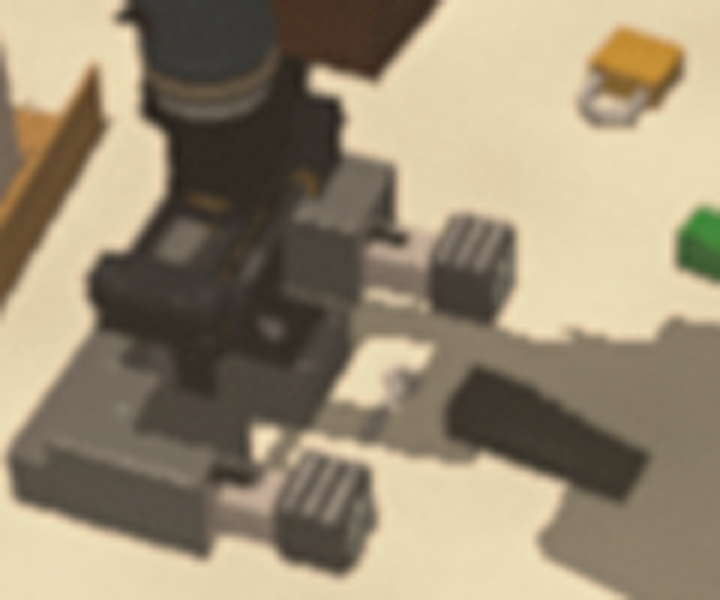

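```bash
python3 -m jog '[{"grip":0,"travel":[0,0.2,0],"twist":0},{"grip":0,"travel":[0,0,0],"twist":0},{"grip":0,"travel":[0,0,0],"twist":0},{"grip":0,"travel":[0,0,0],"twist":0},{"grip":0,"travel":[0,0,0],"twist":0},{"grip":0,"travel":[0,0,0],"twist":0},{"grip":0,"travel":[0,0,0],"twist":0},{"grip":0,"travel":[0,0,0],"twist":0}]'
python3 -m jog '[{"grip":0,"travel":[0,0,0],"twist":0},{"grip":0,"travel":[0,0,0],"twist":0},{"grip":0,"travel":[0,0,0],"twist":0},{"grip":0,"travel":[0,0,0],"twist":0},{"grip":0,"travel":[0,0,0],"twist":0},{"grip":0,"travel":[0,0,0],"twist":0}]'
python3 -m jog '[{"grip":0,"travel":[0,-1,0],"twist":0},{"grip":0,"travel":[-0.1,-1,0],"twist":0},{"grip":0,"travel":[-0.1,-1,0],"twist":0},{"grip":0,"travel":[-0.2,-1,0],"twist":0},{"grip":0,"travel":[-0.2,-1.2,0],"twist":0},{"grip":0,"travel":[0,-0.4,0],"twist":0},{"grip":0,"travel":[0,0,0],"twist":0},{"grip":0,"travel":[0,0,0],"twist":0}]'
```

```text
time: 19.9
position: [0.6548, 0.006, 0.1136]
tool_rot: [0.041, 0.999, -0.0, 0.0]
ft_force: [0.0, -5.7, -1.2]
grip_width: 0.0872
time: 20.5
position: [0.6548, 0.006, 0.1136]
tool_rot: [0.041, 0.999, -0.0, 0.0]
ft_force: [-0.2, -5.0, -0.7]
grip_width: 0.0871
time: 21.3
position: [0.6487, -0.0497, 0.1135]
tool_rot: [0.042, 0.999, 0.0, -0.0]
ft_force: [-0.5, 0.5, -0.3]
grip_width: 0.0867
```

Held for over 1.4 s at about 5 N. Now I'll lift clear and move back for a final look.

```bash
python3 -m jog '[{"grip":0,"travel":[0,0,2],"twist":0},{"grip":0,"travel":[0,0,4],"twist":0},{"grip":0,"travel":[0,0,4],"twist":0},{"grip":0,"travel":[-4,0,0],"twist":0},{"grip":0,"travel":[-4,0,0],"twist":0},{"grip":0,"travel":[-4,0,0],"twist":0},{"grip":0,"travel":[-4,0,0],"twist":0},{"grip":0,"travel":[-4,0,0],"twist":0}]'
python3 -m jog '[{"grip":0,"travel":[-3,0,0],"twist":0},{"grip":0,"travel":[0,0,0],"twist":0},{"grip":0,"travel":[0,0,0],"twist":0}]'
python3 ov2.py
```

```text
time: 22.1
position: [0.4472, -0.049, 0.2137]
tool_rot: [0.041, 0.999, -0.0, 0.0]
ft_force: [0.2, -0.6, -0.3]
grip_width: 0.0875
time: 22.4
position: [0.419, -0.0495, 0.214]
tool_rot: [0.041, 0.999, -0.0, 0.001]
ft_force: [0.6, -0.7, 0.4]
grip_width: 0.087
```

View pics/ov2.png

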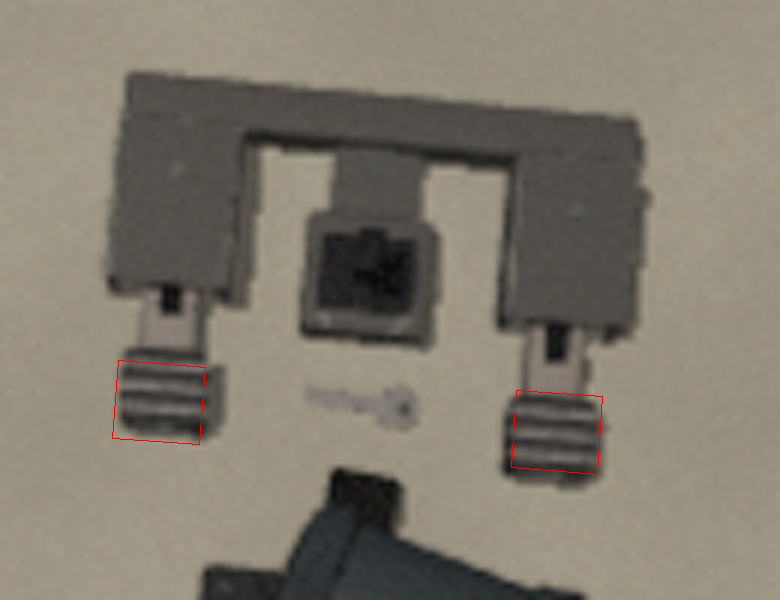

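The final picture shows the left torch seated (head at about 165,395). The lever is upright (about 375,262), and the right torch, key and doorstop are where they were.

```bash
python3 -c "
from rig import *
print(hand_in())"
```

```text
the job is handed in; nothing more can be done
None
```

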